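# Alternate the arms on the splined cup tree

### The job

Finish the little cup tree: slide the loose spoon arm (the one with the forked end) down the splined post so that it points the opposite way to the cup arm already there, then slide the loose cup arm (the one with the upturned peg) down on top of it, pointing the same way as the first cup arm. Feel gently for the teeth instead of forcing them, seat each arm fully home and level, then let go, leaving everything else on the shelf where it is.

Things in the scene. Friction and masses are not known exactly. Their poses are not given: they have to be found in the camera images.
- cup_tree: fixed wooden foot of the cup tree, a disc 140 mm across, 18 mm high, carrying a swivelling splined post with a built-in cup arm. Origin: centre of the foot's underside, on the post's axis; z up. The built-in arm points along the foot's +x, but up to 34 degrees to either side: the exact angle varies and is not in this pose: see or feel it. 
- post_axis (a point): top of the post, on its axis, 84 mm up. A cone (radius 7 mm at the top) widens to a plain round nose of radius 11.8 mm at 76 mm, which goes on down to the spline's flat end at 72 mm. It centres a collar with 1.5 mm radial clearance. Axes those of the fixed foot.
- spline_end (a point): on the post's axis, 72 mm up: flat upper end of four straight spline teeth (8 mm wide, tips at radius 17 mm, core 12 mm). A collar rests here until turned within about 3 degrees of matching, then slides down; it fits at four angles, 90 degrees apart, one being the built-in arm's. The post turns stiffly (0.2 N m) between stops 34 degrees either side. Axes those of the fixed foot.
- lower_seat (a point): on the post's axis, 36 mm up: top of the built-in arm's collar (itself 16 mm tall, shaped like the loose cup arm's; its peg, 80 mm out, reaches 46 mm up). The lower loose arm's underside seats here. Axes those of the fixed foot.
- upper_seat (a point): on the post's axis, 52 mm up: where the upper loose arm's underside comes when seated. Pressed down, the post with all on it gives on a spring, about 4 N per mm, up to 8 mm, and comes back up when let go. Over 25 N on it from a loose arm is forcing. Axes those of the fixed foot.
- spoon_arm: loose beech spoon arm, 10 mm thick, ending in a two-pronged fork 36 mm wide that reaches 87 mm from the axis. Collar: toothed ring 16 mm tall, 52 mm outside, grip flats 24 mm wide at +y and -y, 56 mm across; four hole teeth, 13 mm wide, tips at radius 13.3 mm, roots 18.5 mm. Lies flat. Origin: centre of the collar's underside; z up, x along the arm. About 70 g.
- spoon_arm_tip (a point): point between the fork's prongs, 80 mm from the collar's axis along the arm, 5 mm above the underside
- cup_arm: loose beech cup arm, 14 mm wide, 10 mm thick, ending in an upturned round peg (12 mm across, top 26 mm above the underside) 80 mm from the axis. Collar: toothed ring 16 mm tall, 52 mm outside, grip flats 24 mm wide at +y and -y, 56 mm across; four hole teeth, 13 mm wide, tips at radius 13.3 mm, roots 18.5 mm. Lies flat. Origin: centre of the collar's underside; z up, x along the arm. About 70 g.
- cup_arm_tip (a point): foot of the upturned peg, 80 mm from the collar's axis along the arm, 5 mm above the underside
- canister_large: largest of three white lidded ceramic canisters, 116 mm across, 165 mm tall; origin under its centre. A bystander.
- canister_medium: middle white canister, 96 mm across, 135 mm tall; origin under its centre. A bystander.
- canister_small: smallest white canister, 78 mm across, 105 mm tall; origin under its centre. A bystander.
- kettle: copper-toned kettle, 184 mm across, 212 mm tall over its handle, spout to its -x; origin under its centre. A bystander.
- milk_jug: white plastic milk jug, 64 mm across, 85 mm tall, handle at its +y; origin under its centre. A bystander.
- sugar_cup: white ceramic cup, 60 mm across, 55 mm tall, standing alone near the robot, handle at its +y; origin under its centre. A bystander.
- espresso_a: white espresso cup on the small turntable (60 mm across, 55 mm tall, foot 24 mm above the shelf); origin under its centre. A bystander.
- espresso_b: second espresso cup on the turntable, same size; origin under its centre. A bystander.
Mind the look-alikes: they are no part of the job. What is shaped like the spoon_arm but black is not meant. What is shaped like the cup_tree but yellow is not meant.

How it is judged (in metres and radians):
On the way, in this order (a step that is already met when the one before it is completed fails the run):
1. the spoon arm is seated on the lower place, pointing opposite to the built-in cup arm (horizontal distance between spoon_arm and post_axis below 0.003 m and z of spoon_arm in the frame of cup_tree between 0.034 and 0.038 m and angle between spoon_arm's own z axis and vertical below 0.07 rad and x of spoon_arm_tip in the frame of cup_tree below -0.0565 m), for 0.2 s.
2. the cup arm is seated on top of it, pointing the same way as the built-in cup arm (all of step 1 and horizontal distance between cup_arm and post_axis below 0.003 m and z of cup_arm in the frame of cup_tree between 0.05 and 0.054 m and angle between cup_arm's own z axis and vertical below 0.07 rad and x of cup_arm_tip in the frame of cup_tree above 0.0565 m), for 0.2 s.
At the end, for the whole second after the job is handed in: Spoon arm 36 +-2 mm and cup arm 52 +-2 mm above the foot's underside, both within 3 mm of the post's axis and level within 4 degrees; spoon arm tip at least 56.5 mm to the foot's -x side, cup arm tip at least 56.5 mm to its +x side (the right tooth of four); at rest (all of step 2 and linear speed of each of spoon_arm, cup_arm below 0.02 m/s); the robot touches nothing.
It fails at once if an arm is forced against the cup tree with more than 25 N (contact force between any of spoon_arm, cup_arm and cup_tree above 25 N).
It fails at once if a bystander is pushed more than 20 mm (distance of any of canister_large, canister_medium, canister_small, kettle, milk_jug, sugar_cup, espresso_a, espresso_b from where it was at the start of the episode above 0.02 m).
It also fails if it takes over 72 s, if anything falls off the work surface, if the arm or the gripper's body presses on something with over 40 N, if the wrist force passes 120 N, or if a joint passes its speed limit or range.

### The arm

A 6-joint arm with a two-finger parallel gripper is mounted at the origin on the work surface. World frame = base frame: x ahead of the robot, y to its left, z up, the work surface at z = 0. Lengths are in m, angles in degrees, forces in N, time in s.
With the tool pointing down it reaches from about 0.35 to 0.875 m from the base axis. Payload 4.2 kg.
Tool frame: the origin (TCP) lies midway between the tips of the shut fingers; the grasp point (between the pads) lies 19 mm behind it; z points along the fingers, y is the line along which they close (so a half turn about z gives the same grasp; the last joint's range is limited). The gripper opens to 87 mm and grips with 3 to 60 N. Pads are 19 mm wide; open, the fingers measure 117 mm over their backs; the gripper's body (75 mm by 190 mm) begins 51 mm behind the grasp point.
Start: joints at [79.676, 22.042, 0.453, 0, -68.411, -14.817], TCP at [0.265, 0.566, 0.223] pointing down, gripper open.
Joint ranges: [-179.83, 179.83], [-69.29, 118.12], [-61.27, 80.66], [-181.25, 117.63], [-171.15, -9.14], [-177.46, 177.46]. Speed limits (degrees/s): [159.86, 159.86, 180, 180, 180, 180].

### API

Orientations are given as [roll, pitch, yaw] about the fixed x, y, z axes, in that order (R = Rz(yaw) Ry(pitch) Rx(roll)).
In Python, from workcell import env gives the robot as it stands. The module is installed in compiled form; this text tells all that it offers. Calls block until the motion is done:
- env.goto(position, orientation): joint-space move of the TCP to a pose.
- env.move_straight(position, rotation=None, rate=0.15, force_limit=None): straight line of the TCP; rotation=None keeps the orientation; rate is the mean speed in m/s. With force_limit (N) it stops when the force on the tool has changed by that much, and returns True; else False.
- env.set_joints(angles): joint-space move.
- env.gripper_to(opening, grasp_force=None): opening from 0.0 (shut) to 1.0 (fully open); grasp_force is the grip in N (None keeps the last); returns when the fingers have stopped.
- env.dwell(seconds).
- env.inverse_kinematics(position, orientation): joint angles nearest the present ones, or None.
- env.read_state(): the state.
- env.grab_frame(name): name is "side" or "top" or "wrist"; returns a dict with "image" (480x640x3 uint8, blue, green, red), "fx", "fy", "cx", "cy" (pixels), "position" and "orientation" of the camera in the world. Camera axes: x right, y up, looking along -z (the intrinsics and any distortion apply to the point x, -y, -z); pixel columns grow to the right and rows downward; lengths in m; the calibration is good to about 2 mm. A picture is of the moment at which its call begins. There is no depth.
A pose or a line that the arm cannot do raises env.Unreachable and nothing moves.
- env.close_job(): hands the job in; it is judged then, once.
Trained networks look in a picture, given as the dict that the camera call returned (one of the last four; its "shot" number tells which), for a name from the list of things; names that differ only in an ending like _2 or _b are one class to them, and where a whole thing is asked for, a point or a joint stands for the part that bears it (a point fixed in the world has none). Each returns a list of dicts, best first, with "score" (0 to 1); they miss things now and then, are a little off and sometimes report something else, mostly with a low value. They report only what shows in the picture. A call takes as long as a camera call. They do not tell look-alikes from the thing itself.
- env.search_frame(picture, thing): "xyz" ([x, y, z] in m, in world coordinates, good to about 4 mm: the middle of the surface that is visible of it).
- env.trace(picture, thing): "mask" (480x640 bool, what is visible of it).
The state is a dict: "clock": time; "joint_positions": joint angles; "qvel": joint speeds; "joint_torque": joint torques, N m; "position": TCP position; "tool_rot": TCP orientation; "force": force on the tool from outside, world axes, zero at the start; "wrist_torque": the same for the moment, N m; "opening": opening from 0.0 (shut) to 1.0 (fully open); "finger_force": force on a finger pad.
Only numpy, scipy, OpenCV 4.12 (cv2) and the standard library are available. Lean on these libraries where they do the work, as an engineer would, in place of code of your own. Each camera call takes 0.05 s, during which the arm holds its last target. There are 200 camera calls.

## Working session

There is one attempt and no reset: what is moved stays moved. The work goes in short steps, each a Python script; the robot and the scene stay as the last script left them, time stands still between calls to the robot, and variables do not carry over. Pictures are saved under pics/ and viewed, at most 10 in all, crops included, and the job is handed in when it is done.

```bash
mkdir -p pics
cat > h.py <<'E'
from workcell import env
import numpy as np, cv2
from scipy.spatial.transform import Rotation as R
def camR(f):
    o=f["orientation"]; return R.from_euler('xyz',o,degrees=True).as_matrix()
def ray(f,u,v):
    d=np.array([(u-f["cx"])/f["fx"],-(v-f["cy"])/f["fy"],-1.0]); return camR(f)@d
def onplane(f,u,v,z):
    p=np.array(f["position"]); d=ray(f,u,v); return p+d*(z-p[2])/d[2]
def proj(f,X):
    q=camR(f).T@(np.array(X)-np.array(f["position"])); return f["cx"]+f["fx"]*q[0]/-q[2], f["cy"]-f["fy"]*q[1]/-q[2]
E
python3 - <<'E'
from h import *
for n in ("top","side"):
    f=env.grab_frame(n); cv2.imwrite(f"pics/{n}0.png",f["image"])
    print(n,[(k,f[k]) for k in f if k!="image"])
    for t in ("cup_tree","spoon_arm","cup_arm","spoon_arm_tip","cup_arm_tip","post_axis"):
        for d in env.search_frame(f,t)[:4]: print(t,round(d["score"],2),np.round(d["xyz"],3),np.round(proj(f,d["xyz"]),0))
print(env.read_state())
E
```

```text
top [('fx', 453.61594148024017), ('fy', 453.61594148024017), ('cx', 322.5640766179563), ('cy', 244.9076550080285), ('position', array([ 0.40354821, -0.08224547,  1.36130442])), ('orientation', array([ 7.39094299e+00,  3.69564538e-02, -9.12569526e+01])), ('shot', 1)]
cup_tree 0.94 [0.776 0.052 0.023] [276. 181.]
cup_tree 0.62 [0.574 0.017 0.018] [288. 247.]
spoon_arm 0.71 [ 0.433 -0.288  0.019] [393. 292.]
spoon_arm 0.66 [ 0.388 -0.158  0.019] [349. 309.]
spoon_arm 0.43 [0.578 0.012 0.022] [290. 245.]
cup_arm 0.54 [0.44  0.273 0.014] [202. 294.]
cup_arm 0.22 [0.403 0.047 0.004] [279. 305.]
cup_arm 0.16 [ 0.479 -0.605  0.055] [504. 273.]
spoon_arm_tip 0.82 [ 0.388 -0.152  0.018] [347. 308.]
spoon_arm_tip 0.65 [ 0.436 -0.291  0.017] [393. 291.]
cup_arm_tip 0.73 [0.439 0.272 0.012] [203. 294.]
cup_arm_tip 0.19 [ 0.652 -0.424  0.093] [441. 213.]
post_axis 0.96 [0.579 0.011 0.022] [290. 245.]
post_axis 0.87 [0.778 0.049 0.017] [277. 181.]
post_axis 0.7 [ 0.735 -0.204  0.149] [364. 181.]
side [('fx', 520.0012393093508), ('fy', 520.0012393093508), ('cx', 315.08783496140717), ('cy', 242.02014
[... 835 characters left out ...]
215. 222.]
{'clock': 0.7, 'joint_positions': array([ 7.96770015e+01,  2.20386600e+01,  4.53310009e-01, -2.19716703e-03,
       -6.84117436e+01, -1.48155647e+01]), 'qvel': array([ 0.03891171,  0.05221671, -0.05468822, -0.02056482,  0.00674901,
       -0.0035366 ]), 'joint_torque': array([ 2.94291240e-04, -3.90325212e+01,  1.87587172e+01,  4.22357216e+00,
        1.55087333e-02, -2.01165540e-05]), 'position': array([0.26547374, 0.56578749, 0.2225809 ]), 'tool_rot': array([-1.79997713e+02,  2.71834715e-03, -2.51393715e+01]), 'force': array([ 0.26535096,  0.28537463, -0.37195127]), 'wrist_torque': array([-0.07700035, -0.00029524, -0.00999438]), 'finger_force': 0.0, 'opening': 0.9990402269417447}
```

View pics/top0.png

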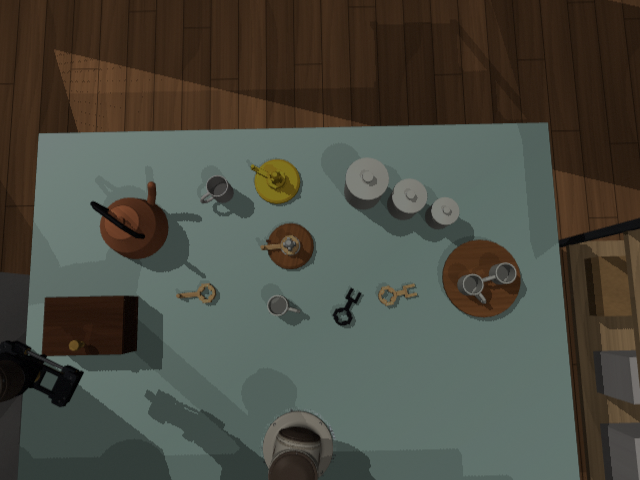

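Run:
```python
import cv2,numpy as np
a=cv2.imread("pics/top0.png")
c=[a[255:345,325:425],a[160:290,220:320][:90],a[205:295,240:340],a[260:350,170:270]]
b=[cv2.resize(x,(400,300) if 0 else (390,290),interpolation=cv2.INTER_CUBIC) for x in c]
cv2.imwrite("pics/crop0.png",np.vstack([np.hstack(b[:2]),np.hstack(b[2:])]))
```

```text
(no output)
```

View pics/crop0.png

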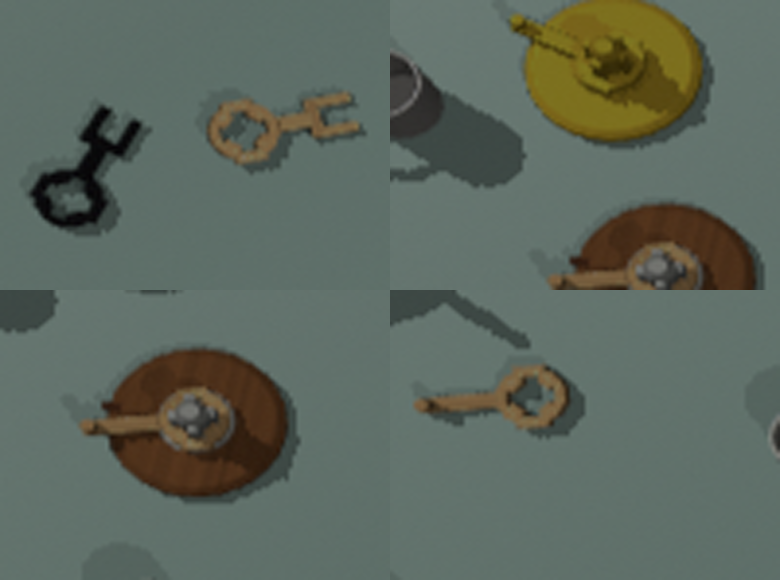

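The arms in the top view:
- **Spoon arms:** beech at (388,295) and black at (344,315). The beech one fits the description.
- **Trees:** brown at (290,246) and yellow at (277,181). The brown one fits.
- **Cup arm:** only one, collar at (207,293).

The enlarged crop confirms these choices. Next I'll take closer wrist views.

Run:
```python
from h import *
f=env.grab_frame("top")
pts={"cup":onplane(f,207.2,293.2,.016),"tree":onplane(f,290,245,.03),"spoon":onplane(f,387.8,295.3,.016)}
tips={"cup":onplane(f,180,294,.02),"spoon":onplane(f,414,291,.005)}
print(pts,tips)
ims=[]
for n in ("cup","tree","spoon"):
    p=pts[n]; z={"tree":.30}.get(n,.20)
    for yaw in ((-90,90) if not ims else (yawsel,)):
        q=env.inverse_kinematics([p[0],p[1],z],[180,0,yaw]); print(n,yaw,None if q is None else np.round(q,1))
    if not ims:
        c=[(np.abs(env.inverse_kinematics([p[0],p[1],z],[180,0,y])[5]),y) for y in (-90,90)]; yawsel=min(c)[1]
    env.goto([p[0],p[1],z],[180,0,yawsel])
    f=env.grab_frame("wrist"); ims.append(f["image"]); cv2.imwrite(f"pics/w_{n}.png",f["image"])
    np.save(f"w_{n}.npy",{k:f[k] for k in f if k!="image"},allow_pickle=True)
    s=env.read_state(); print(n,s["clock"],s["position"],f["position"],f["orientation"],f["fx"],proj(f,p))
    for t in ("spoon_arm","cup_arm","cup_tree"):
        for d in env.search_frame(f,t)[:2]: print(t,round(d["score"],2),np.round(d["xyz"],3),np.round(proj(f,d["xyz"]),0))
h=[cv2.resize(i,(400,300)) for i in ims]+[np.zeros((300,400,3),np.uint8)]
cv2.imwrite("pics/w0.png",np.vstack([np.hstack(h[:2]),np.hstack(h[2:])]))
```

```text
{'cup': array([0.44189097, 0.25822492, 0.016     ]), 'tree': array([0.57806442, 0.01118157, 0.03      ]), 'spoon': array([ 0.42404263, -0.27417778,  0.016     ])} {'cup': array([0.44119191, 0.33717649, 0.02      ]), 'spoon': array([ 0.43520941, -0.35419157,  0.005     ])}
cup -90 [ 48.5  12.1 -17.2   0.  -60.7 -48.5]
cup 90 [ 48.5  12.1 -17.2   0.  -60.7 131.5]
cup 2.1333 [0.44191153 0.2593508  0.20011278] [0.44139322 0.19082537 0.36375741] [-1.45290178e+01  7.28046533e-02 -1.79893347e+02] 363.16914758295684 (np.float64(319.10341530091046), np.float64(214.04720458858847))
cup_arm 0.59 [0.437 0.273 0.014] [324. 228.]
cup_tree 0.92 [0.569 0.081 0.015] [170.  10.]
tree -90 [ 17.2  15.    1.3   0.  -76.3 -17.2]
tree 3.4833 [0.57756907 0.01228906 0.29930336] [ 0.5772372  -0.05628002  0.46292765] [-1.45081962e+01 -3.13091436e-02 -1.79926005e+02] 363.16914758295684 (np.float64(318.3310499560333), np.float64(200.70726493046496))
spoon_arm 0.91 [ 0.389 -0.152  0.01 ] [484.  57.]
spoon_arm 0.37 [0.449 0.243 0.008] [409. 361.]
cup_arm 0.51 [0.444 0.236 0.007] [413. 356.]
cup_arm 0.29 [0.392 0.049 0.034] [472. 232.]
cup_tree 0.93 [0.579 0.008 0.015] [318. 196.]
cup_tree 0.55 [0.772 0.042 0.017] [164. 224.]
spoon -90 [-14.4  11.4 -18.1   0.  -60.5  14.4]
spoon 4.9667 [ 0.42523368 -0.27368683  0.2005112 ] [ 0.42431814 -0.34204139  0.36416458] [-1.44666189e+01  1.18780384e-01 -1.79912848e+02] 363.16914758295684 (np.float64(320.2066870401978), np.float64(214.83446427438625))
spoon_arm 0.89 [ 0.427 -0.295  0.01 ] [317. 192.]
spoon_arm 0.56 [ 0.37  -0.128  0.016] [371. 349.]
```

View pics/w0.png

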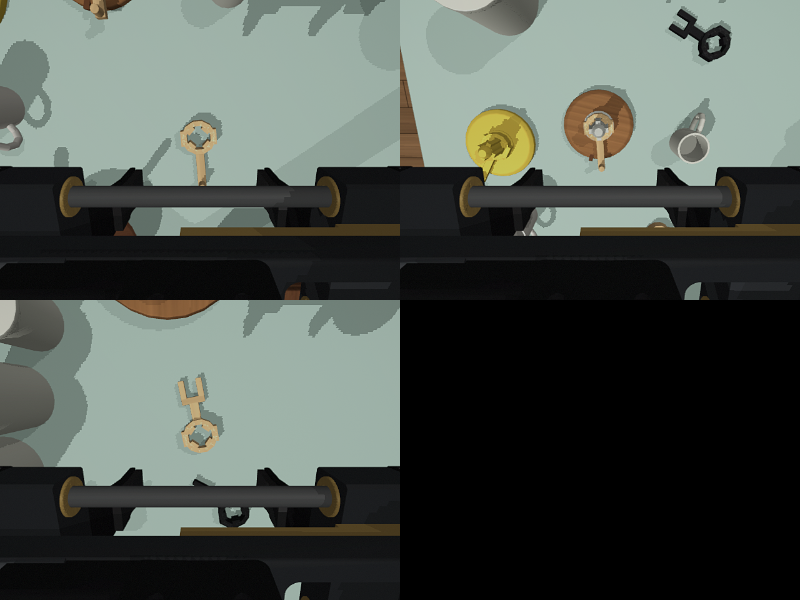

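The wrist views, in the half-size tiles, show:
- the cup arm with its collar at (198,137)
- the tree post at (598,128), with its arm pointing to (601,168)
- the spoon arm with its collar at (200,435) and its fork up at (190,385)

I'll refine the poses by fitting silhouettes.

```bash
cat > fit.py <<'E'
from h import *
from scipy.optimize import minimize
def box(x0,x1,y0,y1,z0,z1): return np.array([[x,y,z] for x in(x0,x1) for y in(y0,y1) for z in(z0,z1)])
a=np.linspace(0,2*np.pi,48,endpoint=False)
def cyl(cx,r,z0,z1): return np.vstack([np.c_[cx+r*np.cos(a),r*np.sin(a),0*a+z] for z in(z0,z1)])
col=[cyl(0,.026,0,.016),box(-.012,.012,-.028,.028,0,.016)]
parts={"cup":col+[box(.02,.08,-.007,.007,0,.01),cyl(.08,.006,0,.026)],
"spoon":col+[box(.02,.06,-.007,.007,0,.01),box(.052,.06,-.018,.018,0,.01),box(.052,.087,.010,.018,0,.01),box(.052,.087,-.018,-.010,0,.01)]}
S=4
def fit(f,kind,x0,z):
    u,v=map(int,proj(f,[x0[0],x0[1],z])); im=f["image"]
    b=im.astype(int); hsv=cv2.cvtColor(im,cv2.COLOR_BGR2HSV)
    m=((b[:,:,2]-b[:,:,0]>25)&((hsv[:,:,2]>110) if z>.01 else True)).astype(np.uint8)
    w=np.zeros_like(m); w[max(0,v-110):min(325,v+110),max(0,u-70):u+70]=1; m*=w
    # fill holes
    n,l,st,_=cv2.connectedComponentsWithStats(m); k=1+np.argmax(st[1:,4]); m=(l==k).astype(np.uint8)
    cs,_=cv2.findContours(m,cv2.RETR_EXTERNAL,cv2.CHAIN_APPROX_NONE); cv2.drawContours(m,cs,-1,1,-1)
    M=camR(f).T; P=np.array(f["position"])
    d=cv2.GaussianBlur(cv2.resize(m.astype(np.float32),None,fx=1,fy=1),(0,0),1.0)
    def ren(p):
        img=np.zeros(m.shape,np.float32); c,s=np.cos(p[2]),np.sin(p[2])
        for q in parts[kind]:
            X=np.c_[p[0]+c*q[:,0]-s*q[:,1],p[1]+s*q[:,0]+c*q[:,1],z+q[:,2]]
            q2=(X-P)@M.T; uv=np.c_[f["cx"]+f["fx"]*q2[:,0]/-q2[:,2],f["cy"]-f["fy"]*q2[:,1]/-q2[:,2]].astype(np.float32)
            cv2.fillConvexPoly(img,np.round(cv2.convexHull(uv)*16).astype(np.int32),1,lineType=cv2.LINE_AA if 0 else 8,shift=4)
        return img
    cost=lambda y:float(np.abs(cv2.GaussianBlur(ren([x0[0]+y[0]*.01,x0[1]+y[1]*.01,x0[2]+y[2]*.2]),(0,0),1.0)-d).sum())
    r=min((minimize(cost,[0,0,t],method="Nelder-Mead",options=dict(initial_simplex=np.array([[0,0,t],[.6,0,t],[0,.6,t],[0,0,t+.6]]))) for t in(-.3,0,.3)),key=lambda r:r.fun)
    p=[x0[0]+r.x[0]*.01,x0[1]+r.x[1]*.01,x0[2]+r.x[2]*.2]
    ov=im.copy(); cc,_=cv2.findContours((ren(p)>.5).astype(np.uint8),cv2.RETR_EXTERNAL,cv2.CHAIN_APPROX_NONE); cv2.drawContours(ov,cc,-1,(0,0,255),1)
    cm,_=cv2.findContours(m,cv2.RETR_EXTERNAL,cv2.CHAIN_APPROX_NONE); cv2.drawContours(ov,cm,-1,(255,0,0),1)
    ov=ov[max(0,v-75):v+75,u-60:u+60]; ov=cv2.resize(ov,(264,330),interpolation=0)
    return p,r.fun/m.sum(),ov
E
python3 - <<'E'
from fit import *
o=[]
for n,k,x0,z in (("cup","cup",[.442,.258,1.58],0),("tree","cup",[.578,.011,1.6],.02),("spoon","spoon",[.425,-.274,-1.43],0)):
    f=np.load(f"w_{n}.npy",allow_pickle=True).item(); f["image"]=cv2.imread(f"pics/w_{n}.png")
    p,c,ov=fit(f,k,x0,z); o.append(ov); print(n,np.round(p[:2],4),np.degrees(p[2]),c)
cv2.imwrite("pics/fit.png",np.hstack(o))
E
```

```text
cup [0.4437 0.2646] 94.63084673604263 0.06217641572370103
tree [0.58   0.0157] 94.32114000381979 0.7252530979771464
spoon [ 0.4242 -0.2709] -78.69188954187503 0.037956323876402194
```

View pics/fit.png

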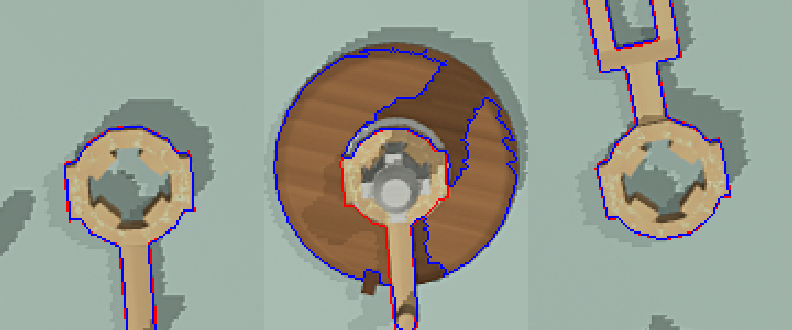

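```bash
sed -i 's/>110) if/>158) if/' fit.py
python3 - <<'E'
from fit import *
f=np.load("w_tree.npy",allow_pickle=True).item(); f["image"]=cv2.imread("pics/w_tree.png")
p,c,ov=fit(f,"cup",[.578,.013,1.64],.02); print("tree",np.round(p[:2],4),np.degrees(p[2]),c)
# post top disc: bright grey
u,v=map(int,proj(f,[p[0],p[1],.084])); b=f["image"].astype(int)
m=((abs(b[:,:,2]-b[:,:,0])<14)&(b.sum(2)>380)).astype(np.uint8)
m[:v-16]=0;m[v+16:]=0;m[:,:u-16]=0;m[:,u+16:]=0
n,l,st,ce=cv2.connectedComponentsWithStats(m);k=1+np.argmax(st[1:,4]);print(u,v,st[k],ce[k],onplane(f,*ce[k],.084))
# grasp spoon
y=-78.7; x=[.4242,-.2709]
env.goto([*x,.06],[180,0,y]); env.move_straight([*x,.003],rate=.06,force_limit=15)
print(env.read_state()["position"],env.read_state()["force"])
env.gripper_to(0.0,30); s=env.read_state(); print(s["opening"],s["finger_force"],s["position"],s["tool_rot"],s["clock"])
env.move_straight([*x,.13]); env.goto([.577,-.10,.22],[180,0,-85.7]); 
s=env.read_state(); print(s["opening"],s["finger_force"],s["force"],s["clock"])
f=env.grab_frame("wrist"); g=env.grab_frame("side")
c1=g["image"][100:400,180:480]
cv2.imwrite("pics/held.png",np.hstack([cv2.resize(f["image"],(400,300)),cv2.resize(c1,(400,300)),]) if 1 else 0)
cv2.imwrite("pics/fit2.png",ov)
E
```

```text
tree [0.5791 0.0153] 94.42115684359823 1.2016852678571428
317 212 [302 205  23  20 278] [314.64388489 212.6942446 ] [0.58186034 0.01556467 0.084     ]
[ 0.42453584 -0.27099887  0.00328499] [-0.16618132  0.00578016 -0.47218013]
0.6396270783535677 29.999969601631165 [ 0.42425842 -0.27092694  0.00307699] [-1.79994304e+02 -4.42068774e-03 -7.86971303e+01] 7.475
0.6411964310514972 29.999527037143707 [-0.2334677  -0.11657596 -0.31904165] 9.45
```

View pics/held.png

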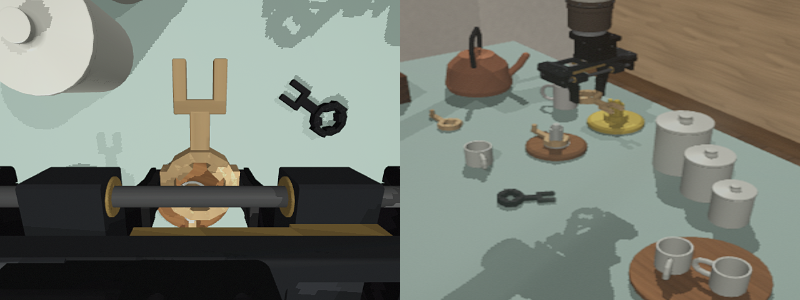

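The spoon arm is held level, with its fork forward at about (200,85). The tree fit still needs tightening, so I'll fit the foot disc and a cleaner beech mask.

Run:
```python
from fit import *
from scipy.optimize import minimize
f=np.load("w_tree.npy",allow_pickle=True).item(); im=cv2.imread("pics/w_tree.png"); b=im.astype(int)
M=camR(f).T; P=np.array(f["position"])
def ren(shape,pts,off,c=1,s=0):
    img=np.zeros(shape,np.float32)
    for q in pts:
        X=np.c_[off[0]+c*q[:,0]-s*q[:,1],off[1]+s*q[:,0]+c*q[:,1],off[2]+q[:,2]]; q2=(X-P)@M.T
        uv=np.c_[f["cx"]+f["fx"]*q2[:,0]/-q2[:,2],f["cy"]-f["fy"]*q2[:,1]/-q2[:,2]].astype(np.float32)
        cv2.fillConvexPoly(img,np.round(cv2.convexHull(uv)*16).astype(np.int32),1,shift=4)
    return img
u,v=map(int,proj(f,[.579,.0155,.036])); sl=(slice(v-65,v+85),slice(u-70,u+70))
hsv=cv2.cvtColor(im,cv2.COLOR_BGR2HSV)
for du,dv in((-30,-20),(-20,0),(-40,10),(12,3),(-11,3),(3,30)): print(du,dv,im[v+dv,u+du],hsv[v+dv,u+du])
# foot disc: everything non-teal (red>=blue) filled
m=((b[:,:,2]-b[:,:,0]>8)).astype(np.uint8); w=np.zeros_like(m); w[sl]=1; m*=w
cs,_=cv2.findContours(m,0,cv2.CHAIN_APPROX_NONE); m[:]=0; cv2.drawContours(m,[max(cs,key=cv2.contourArea)],-1,1,-1)
e=cv2.getStructuringElement(2,(31,31)); mo=cv2.morphologyEx(m,cv2.MORPH_OPEN,e)
d=cv2.GaussianBlur(mo.astype(np.float32),(0,0),1); F=[cyl(0,.07,0,.018)]
r=minimize(lambda p:float(np.abs(cv2.GaussianBlur(ren(mo.shape,F,[.579+p[0]*.01,.0155+p[1]*.01,0]),(0,0),1)-d).sum()),[0,0],method="Nelder-Mead",options=dict(initial_simplex=[[-.3,-.3],[.5,0],[0,.5]]))
print("foot",.579+r.x[0]*.01,.0155+r.x[1]*.01,r.fun/mo.sum())
# beech: high V & moderate sat
mb=((b[:,:,2]-b[:,:,0]>25)&(hsv[:,:,2]>150)&(hsv[:,:,1]<135)).astype(np.uint8)*w
n,l,st,_=cv2.connectedComponentsWithStats(mb); mb=(l==1+np.argmax(st[1:,4])).astype(np.uint8)
cs,_=cv2.findContours(mb,0,cv2.CHAIN_APPROX_NONE); cv2.drawContours(mb,cs,-1,1,-1)
mb=cv2.morphologyEx(mb,cv2.MORPH_CLOSE,cv2.getStructuringElement(2,(9,9)))
print("beech area",mb.sum())
ov=im.copy(); cs,_=cv2.findContours(mb,0,cv2.CHAIN_APPROX_NONE); cv2.drawContours(ov,cs,-1,(255,0,0),1)
ft=[r.x[0]*.01+.579,r.x[1]*.01+.0155]
d2=cv2.GaussianBlur(mb.astype(np.float32),(0,0),1)
best=min((minimize(lambda p:float(np.abs(cv2.GaussianBlur(ren(mb.shape,parts["cup"],[ft[0]+p[0]*.01,ft[1]+p[1]*.01,.02],np.cos(1.64+.2*p[2]),np.sin(1.64+.2*p[2])),(0,0),1)-d2).sum()),[0,0,0],method="Nelder-Mead",options=dict(initial_simplex=[[0,0,t],[.4,0,t],[0,.4,t],[0,0,t+.4]])) for t in(-.3,0.,.2)),key=lambda r:r.fun)
q=best.x; print("arm",ft[0]+q[0]*.01,ft[1]+q[1]*.01,np.degrees(1.64+.2*q[2]),best.fun/mb.sum())
for s_,c_ in ((ren(mb.shape,F,[*ft,0]),(0,255,0)),(ren(mb.shape,parts["cup"],[ft[0]+q[0]*.01,ft[1]+q[1]*.01,.02],np.cos(1.64+.2*q[2]),np.sin(1.64+.2*q[2])),(0,0,255))):
    cs,_=cv2.findContours(s_.astype(np.uint8),0,cv2.CHAIN_APPROX_NONE); cv2.drawContours(ov,cs,-1,c_,1)
x,y=map(int,proj(f,[*ft,.084])); print(x,y,[proj(f,[*ft,.084])])
cv2.circle(ov,(round(proj(f,[*ft,.084])[0]),round(proj(f,[*ft,.084])[1])),round(363*.007/.375),(255,0,255),1)
cv2.imwrite("pics/fit3.png",cv2.resize(ov[sl],(560,600),interpolation=0))
```

```text
-30 -20 [ 63 102 144] [ 14 143 144]
-20 0 [139 188 198] [ 25  76 198]
-40 10 [ 66 105 148] [ 14 141 148]
12 3 [146 153 151] [ 39  12 153]
-11 3 [167 174 172] [ 39  10 174]
3 30 [119 164 191] [ 19  96 191]
foot 0.5787895307540893 0.014282166957855225 0.04719216898505925
beech area 2136
arm 0.5793801621015142 0.015260533750625478 93.83025577779902 0.08934009566289208
317 211 [(np.float64(317.541894438334), np.float64(211.50495732472035))]
```

View pics/fit3.png

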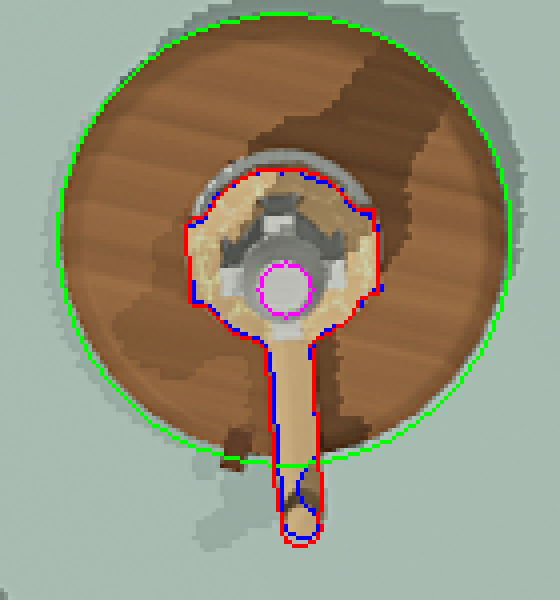

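The fitted outlines match the picture: foot disc centre, post tip (285,290) and arm all agree. I take the axis as (0.579, 0.0148) and the arm yaw as about 94°. I'll insert the spoon arm gently.

```bash
cat > ins.py <<'E'
from h import *
def st(t=""):
    s=env.read_state(); print(t,"p",np.round(s["position"],4),"yaw",round(s["tool_rot"][2],2),"F",np.round(s["force"],1),"T",np.round(s["wrist_torque"],2),"t",round(s["clock"],2)); return s
def down(xy,z,yaw,lim,rate=.02):
    hit=env.move_straight([*xy,z],[180,0,yaw],rate=rate,force_limit=lim); s=st("hit" if hit else "free"); return hit,s
def insert(xy,yaw,seat,off=.003):
    env.goto([*xy,.112],[180,0,yaw]); down(xy,.080+off,yaw,6,.06)
    for dy in (0,2,-2,4,-4,6,-6,8,-8):
        if dy:
            p=env.read_state()["position"]; env.move_straight([*xy,.0735+off],[180,0,yaw+dy],rate=.03)
        hit,s=down(xy,.064+off,yaw+dy,7)
        if s["position"][2]<.0665+off:
            return down(xy,seat+off-.001,yaw+dy,7,.025)
    return None
E
python3 - <<'E'
from ins import *
st("start"); insert([.579,.0148],-86,.036)
g=env.grab_frame("side"); cv2.imwrite("pics/ins1.png",cv2.resize(g["image"][180:300,220:380],(640,480)))
E
```

```text
start p [ 0.5757 -0.1012  0.219 ] yaw -85.79 F [ 0.3 -0.4 -0.5] T [ 0.16 -0.04 -0.01] t 9.55
free p [0.5791 0.0147 0.0828] yaw -85.99 F [ 0.6  0.2 -0.6] T [ 0.13 -0.06 -0.03] t 10.86
free p [0.5791 0.0148 0.0671] yaw -86.0 F [-0.3  0.1 -0.7] T [ 0.09 -0.02  0.03] t 11.81
free p [0.5789 0.0147 0.0384] yaw -86.0 F [-1.7  0.1  2.3] T [ 0.1   0.61 -0.06] t 13.12
```

The spoon arm slid straight in and touched the seat. I'll release it, then pick up the cup arm.

Run:
```python
from ins import *
env.gripper_to(0.95); st("rel")
env.move_straight([.579,.0148,.16],rate=.15)
x=[.4437,.2646]; y=94.6-180
env.goto([*x,.20],[180,0,y]); 
g=env.grab_frame("side"); cv2.imwrite("pics/ins1.png",cv2.resize(g["image"][180:300,220:380],(640,480)))
for t in ("spoon_arm","spoon_arm_tip"):
    for d in env.search_frame(g,t)[:3]: print(t,round(d["score"],2),np.round(d["xyz"],3))
st()
```

```text
rel p [0.579  0.0148 0.038 ] yaw -86.0 F [-0.2 -1.  -1. ] T [ 0.06 -0.02  0.03] t 13.93
spoon_arm 0.81 [ 0.572 -0.013  0.044]
spoon_arm 0.77 [ 0.382 -0.157  0.005]
spoon_arm_tip 0.91 [ 0.382 -0.16   0.014]
spoon_arm_tip 0.78 [ 0.574 -0.011  0.05 ]
spoon_arm_tip 0.57 [ 0.473 -0.6    0.059]
 p [0.4443 0.2636 0.1996] yaw -85.51 F [-0.1 -0.3  0.3] T [ 0.08 -0.02 -0.03] t 16.16
```

View pics/ins1.png

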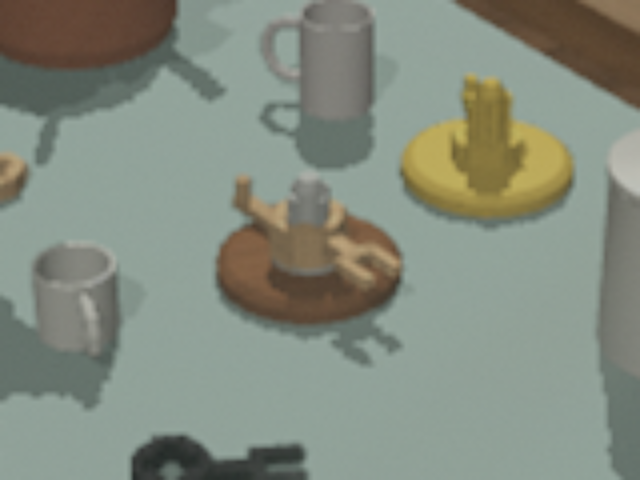

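The spoon arm sits flush on the built-in collar (305,240), with its fork at (370,265) opposite the peg (243,190). The cup arm is next.

Run:
```python
from ins import *
x=[.4437,.2646]; y=-85.4
env.goto([*x,.06],[180,0,y]); env.move_straight([*x,.003],rate=.06,force_limit=15)
env.gripper_to(0.0,30); s=st("grip"); print(s["opening"],s["finger_force"])
env.move_straight([*x,.16]); s=st(); print(s["opening"])
env.goto([.579,.0148,.16],[180,0,-86])
insert([.579,.0148],-86,.052)
```

```text
grip p [0.4437 0.2646 0.0031] yaw -85.39 F [0.7 0.3 1.9] T [ 0.04  0.03 -0.06] t 18.47
0.6364269688607749 29.99487966299057
 p [0.4431 0.2641 0.159 ] yaw -85.41 F [ 1.3  0.1 -0.9] T [ 0.03  0.03 -0.  ] t 19.67
0.6389925497515292
free p [0.5791 0.0147 0.083 ] yaw -86.0 F [-0.2 -0.6 -0.9] T [ 0.07 -0.08  0.03] t 21.71
free p [0.579  0.0148 0.067 ] yaw -86.0 F [ 0.1 -0.1 -0.4] T [ 0.03 -0.01  0.05] t 22.66
free p [0.5789 0.0148 0.0543] yaw -86.0 F [-1.7  0.3  2.7] T [-0.06  0.38 -0.  ] t 23.32
```

Run:
```python
from ins import *
env.gripper_to(0.95); st("rel")
env.move_straight([.579,.0148,.20],rate=.15)
env.goto([.5,.2,.25],[180,0,-86]); env.dwell(.3)
g=env.grab_frame("side"); w=env.grab_frame("top")
cv2.imwrite("pics/fin.png",np.hstack([cv2.resize(g["image"][200:275,250:350],(400,300),interpolation=2),cv2.resize(w["image"][208:283,240:340],(400,300),interpolation=2)])); st()
```

```text
rel p [0.579  0.0148 0.054 ] yaw -86.0 F [ 0.1  0.6 -0.4] T [ 0.05 -0.05  0.03] t 24.09
 p [0.5003 0.1994 0.2498] yaw -86.07 F [-0.3  0.2 -0.5] T [ 0.06 -0.04 -0.02] t 26.46
```

View pics/fin.png

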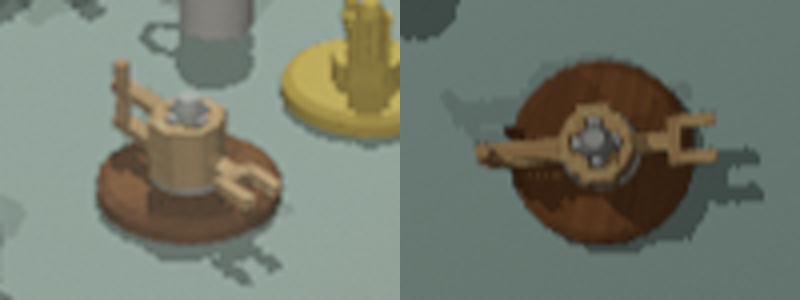

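The three collars are stacked flush at (187,155). Both cup pegs point the same way at (120,90), and the fork points the opposite way at (245,190). The gripper is clear, so I'm handing the job in.

```bash
python3 -c "
from workcell import env
print(env.close_job())"
```

```text
the job is handed in; nothing more can be done
None
```

The job is handed in at about 26.5 s: the spoon arm is seated opposite the built-in cup arm, the cup arm is on top pointing the same way as it, and the gripper is clear; the hand-in returned no verdict, but the last pictures show both arms flush, and the insertion readings peaked at about 3 N.

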